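Put the lopsided ballast frame on its storage rest

ROBOT

A 6-joint arm with a two-finger parallel gripper is mounted at the origin on the work surface. World frame = base frame: x ahead of the robot, y to its left, z up, the work surface at z = 0. Lengths are in m, angles in rad, forces in N, time in s.
With the tool pointing down it reaches from about 0.3 to 0.875 m from the base axis. Payload 6.4 kg.
Tool frame: the origin (TCP) lies midway between the tips of the shut fingers; the grasp point (between the pads) lies 19 mm behind it (bot.grip_depth is the distance from the TCP to the grasp point, in m); z points along the fingers, y is the direction in which the jaws open and shut (so a half turn about z gives the same grasp; the last joint's range is limited). The gripper opens to 85 mm and grips with 20 to 120 N. Pads are 22 mm wide; open, the fingers measure 114 mm over their backs; the gripper's body (76 mm by 85 mm) begins 54 mm behind the grasp point. The pads swing forward as they close: fully open they stand 13 mm farther back than shut.
Start: joints at [1.071, 0.181, 1.607, -0, 1.354, -0.206], TCP at [0.167, 0.55, 0.231] pointing down, gripper open.
Joint ranges: [-2.99, 2.99], [-0.89, 2.07], [0.3, 2.58], [-1.14, 4.28], [0, 2.63], [-3.12, 3.12]. Speed limits (rad/s): [2.57, 2.57, 3.01, 3.14, 3.14, 3.14].

INTERFACE

Orientations are given as a rotation vector (axis times angle).
In Python, from bench import bot gives the robot as it stands.
- The arm moves only by the tool carry_out, never from a script. Its argument "steps" is a list of rows, each an object of numbers: "x", "y", "z": the shift along the tool's x, y, z in mm; "wx", "wy", "wz": the turn, a rotation vector about the tool's x, y, z in rad; "claw": the opening, from 0 (shut) to 1 (fully open). In form: [{"x": .., "y": .., "z": .., "wx": .., "wy": .., "wz": .., "claw": ..}, ...]. A call has 1 to 12 rows; each row is the pose to reach, as a shift and turn from the pose commanded when the call began, along the tool's axes at that moment; what a row does not reach only later rows make up. A row lasts 1/12 s, in which the tool goes at most 41.7 mm and 7.16 degrees, less where a joint would pass 70% of its speed; a pose out of reach is approached as far as the arm can. A call with a gripper value outside its range is refused whole. The fingers move at their own pace and stop on an object; "grip_force" is the grip in N (left out, the last holds). Time passes only in rows, so rows that repeat a pose let the fingers close. It gives the time, the measured TCP pose, the force and the opening at its end, in the units of the state.
- bot.get_obs(): the state, without advancing time (a new reading comes with each control period).
- bot.snapshot(name): name is "side" or "top"; returns (picture, depth): 420x560x3 uint8, red, green, blue; 420x560 float32, m along the optical axis (not along the pixel's ray), 0 where there is no reading.
- bot.get_calibration(name): a dict with "vertical_fov" (degrees; the focal length in pixels is half the picture's height over the tangent of half this angle, whatever the lens; pixels are square), "cx", "cy" (the principal point, pixels), "dist_coeffs" ([k1, k2, p1, p2, k3] as OpenCV has them; the pictures are not rectified), "extrinsics" (4x4, takes a point from camera to world coordinates). Camera axes: x right, y down, z forward; pixel columns grow to the right and rows downward; lengths in m; the calibration is good to about 2 mm. A picture is of the moment at which its call begins. get_calibration takes no time and is no camera call.
- bot.job_done(): hands the job in, once; it reports no verdict.
Trained networks look in the newest picture that a camera, given by its name, has taken for a name from the list of things; names that differ only in an ending like _2 or _b are one class to them, and where a whole thing is asked for, a point or a joint stands for the part that bears it (a point fixed in the world has none). Each returns a list of dicts, best first, with "p" (0 to 1); they miss things now and then, are a little off and sometimes report something else, mostly with a low value. They report only what shows in the picture. A call takes as long as a camera call.
- bot.boxes_of(label, camera): "rect" ([centre column, centre row, width, height] in pixels, round what is visible of it).
- bot.silhouettes(label, camera): "mask" (420x560 bool, what is visible of it) and "rect" ([centre column, centre row, width, height] in pixels, round what is visible of it).
The state is a dict: "t": time; "joints": joint angles; "dq": joint speeds; "tau": joint torques, N m; "position": TCP position; "orientation": TCP orientation; "wrist_force": force on the tool from outside, world axes, zero at the start; "torque": the same for the moment, N m; "opening": finger opening in m.
Only numpy, scipy, OpenCV 4.12 (cv2) and the standard library are available. Lean on these libraries where they do the work, as an engineer would, in place of code of your own. Each camera call takes 0.05 s, during which the arm holds its last target. There are 200 camera calls.

TASK

Lift the lopsided ballast frame out from under the edge of the bench riser by one of the ball grips on its rail, the one nearest to its balance point: try a small lift of a few centimetres, and if one end droops, set it down and take another ball. Carry it roughly level (within about 13 degrees), set it down gently and upright in the two saddles of the storage rest, and let go. Leave the mouse, the phone and the jar where they are.

Things in the scene. Friction and masses are not known exactly. Their poses are not given: they have to be found in the camera images.
- frame: Loose lopsided ballast frame, 320 mm long (x), 50 wide, 0.3 to 1 kg: a grey boss (50 mm cube) at its -x end, a thin grey foot block (25 x 50 x 50 mm) at its +x end, a low strip between; thin posts (at x -125 and +147 mm) carry a 10 mm rail along x, 120 mm up, with ball grips. Origin: middle of the length, at underside level. Boss and foot stand flat on the bench at the start.
- middle_ball (a point): Centre of the middle one of five white ball grips, 22 mm in diameter, at x -28, z 120 mm in the frame; axes as the frame's. The others are 28 and 56 mm either side of it along x. Each swivels, lightly damped, on a cross pin (y). Boss and foot differ in weight each time: the balance point is up to 65 mm either side of here. Held d mm from it, the frame droops by about d/85 rad.
- riser: Fixed white shelf 460 mm long (x), 200 deep; edge from 166 to 196 mm above the bench. Origin: on the bench below the middle of its open front edge; the shelf is on the -y side. The frame lies along x, its rail 20 to 35 mm out (+y) of the edge: a tool straight down hits the shelf, so lean its body 30 to 45 degrees to +y. Front legs (20 mm) at y -50, x +-218 mm.
- rest: Fixed grey storage rest 360 x 90 mm, long along its x; origin: middle of the underside. Two U saddles at x +-135 mm, each 80 mm long, floors 50 mm above the origin, kerbs 12 mm higher and 74 mm apart (y). Boss in one saddle, foot in the other, either way round: the frame's x along the rest's x, its origin 50 mm above the rest's.
- mouse: Bystander: black and grey computer mouse 105 x 60 x 33 mm, origin under its middle.
- phone: Bystander: phone with a dark screen lying flat, 150 x 72 x 9 mm, origin under its middle.
- jar: Bystander: small glass jar with a white cap, 44 mm in diameter, 55 mm high, origin under its middle.

How it is judged:
On the way:
1. the frame is held up in the fingers, well clear of the bench and level within 13 degrees (height (world z) of frame above 0.09 m and angle between frame's own x axis and vertical between 1.34 and 1.8 rad and contact force between the fingers and frame above 1 N), for 0.3 s.
At the end, for the whole second after the job is handed in: The frame rests upright and level in both saddles: its middle within 20 mm of the rest's middle, lengthwise within 7 degrees of the rest (either way round), its underside 45 to 55 mm above the rest's underside, upright within 4.5 degrees, still, and no finger touching it (horizontal distance between frame and rest below 0.02 m and angle between the x axis of frame and the x axis of rest, either way round below 0.12 rad and angle between frame's own z axis and vertical below 0.08 rad and z of frame in the frame of rest between 0.045 and 0.055 m and contact force between frame and rest above 1 N and linear speed of frame below 0.02 m/s and contact force between the fingers and frame below 0.1 N).
It fails at once if the frame is carried (its middle more than 85 mm up) while more than 13 degrees off level (height (world z) of frame above 0.085 m and (angle between frame's own x axis and vertical below 1.34 rad or angle between frame's own x axis and vertical above 1.8 rad)).
It fails at once if the frame is dropped (linear speed of frame above 0.5 m/s and contact force between the fingers and frame below 0.1 N).
It fails at once if a bystander is moved more than 30 mm (distance of any of mouse, phone, jar from where it was at the start of the episode above 0.03 m).
It also fails if it takes over 72 s, if anything falls off the work surface, if the arm or the gripper's body presses on something with over 40 N, if the wrist force passes 120 N, or if a joint passes its speed limit or range.

## Working session

There is one attempt and no reset: what is moved stays moved. The work goes in short steps, Python scripts to look and compute and a tool call to move; the robot and the scene stay as the last step left them, time stands still between calls to the robot, and variables do not carry over. Pictures are saved under pics/ and viewed, about 8 in all and at most 12, crops included, and the job is handed in when it is done.

Besides the shell and the picture viewer there is one more tool, called after "Request:" by a JSON object that holds its "fn" and its "kwargs", one argument or row to a line. carry_out: Moves the arm, as the interface text tells. Its arguments: {"type":"object","properties":{"steps":{"type":"array"},"grip_force":{"type":"number"}},"required":["steps"]}

```bash
mkdir -p pics; ls; cat > h.py <<'E'
import numpy as np, cv2
from bench import bot
def snap(n,fn=None):
    im,d=bot.snapshot(n)
    if fn: cv2.imwrite('pics/'+fn,cv2.cvtColor(im,cv2.COLOR_RGB2BGR))
    return im,d
def cal(n):
    c=bot.get_calibration(n); f=210/np.tan(np.radians(c['vertical_fov'])/2)
    K=np.array([[f,0,c['cx']],[0,f,c['cy']],[0,0,1.]])
    return K,np.array(c['dist_coeffs'],float),np.array(c['extrinsics'])
def world(n,uv,z):
    K,D,E=cal(n); uv=np.array(uv,float).reshape(-1,1,2)
    r=cv2.undistortPoints(uv,K,D).reshape(-1,2); z=np.array(z).reshape(-1,1)
    p=np.hstack([r*z,z]); return p@E[:3,:3].T+E[:3,3]
def cloud(n,d):
    v,u=np.nonzero(d>0); p=world(n,np.stack([u,v],1),d[v,u]); return np.stack([u,v],1),p
def proj(n,P):
    K,D,E=cal(n); R=E[:3,:3].T
    return cv2.projectPoints(np.array(P,float).reshape(-1,3),cv2.Rodrigues(R)[0],-R@E[:3,3],K,D)[0].reshape(-1,2)
E
python3 - <<'E'
from h import *
np.set_printoptions(precision=4,suppress=True)
ims=[]
for n in ('side','top'):
    im,d=snap(n,n+'0.png'); np.save(n+'0.npy',d)
    K,D,E=cal(n); print(n,K[0,0],K[:2,2],D);print(E)
    for l in ('frame','middle_ball','riser','rest','mouse','phone','jar'):
        for b in bot.silhouettes(l,n)[:2]:
            m=b['mask']&(d>0)
            v,u=np.nonzero(m)
            p=world(n,np.stack([u,v],1),d[v,u]) if len(u) else np.zeros((1,3))
            print(l,round(b['p'],2),np.round(b['rect']),np.percentile(p,[5,50,95],axis=0).round(3).tolist())
print(bot.get_obs())
E
```

```text
pics
side 474.46172502150154 [280.5333 204.4443] [0.035 0.    0.    0.    0.   ]
[[ 0.3984 -0.7486  0.53    0.0042]
 [-0.9172 -0.3236  0.2324 -0.239 ]
 [-0.0024 -0.5787 -0.8155  1.0363]
 [ 0.      0.      0.      1.    ]]
frame 0.57 [382. 264.  58. 134.] [[0.433, -0.269, 0.013], [0.53, -0.25, 0.052], [0.737, -0.23, 0.13]]
middle_ball 0.77 [381. 263.  64. 141.] [[0.433, -0.271, 0.007], [0.529, -0.25, 0.052], [0.737, -0.229, 0.13]]
riser 0.6 [457. 267. 135. 235.] [[0.394, -0.468, 0.175], [0.557, -0.379, 0.188], [0.8, -0.287, 0.214]]
rest 0.77 [248. 245.  79. 143.] [[0.357, 0.009, 0.009], [0.511, 0.063, 0.026], [0.68, 0.116, 0.061]]
rest 0.37 [455. 267. 137. 241.] [[0.394, -0.469, 0.171], [0.556, -0.379, 0.188], [0.8, -0.287, 0.214]]
mouse 0.91 [347. 197.  32.  33.] [[0.719, -0.127, 0.013], [0.755, -0.102, 0.03], [0.81, -0.075, 0.036]]
phone 0.59 [160. 220.  39.  55.] [[0.437, 0.276, 0.004], [0.499, 0.316, 0.009], [0.567, 0.357, 0.013]]
jar 0.85 [302. 302.  14.  26.] [[0.409, -0.123, 0.015], [0.42, -0.107, 0.053], [0.442, -0.09, 0.058]]
top 400.9272068193209 [284.035  201.3984] [-0.0412
[... 654 characters left out ...]
.761, -0.096, 0.029], [0.812, -0.072, 0.034]]
phone 0.9 [146. 281.  58.  79.] [[0.439, 0.28, 0.004], [0.503, 0.319, 0.008], [0.569, 0.359, 0.01]]
jar 0.87 [353. 277.  26.  20.] [[0.412, -0.119, 0.011], [0.429, -0.098, 0.053], [0.446, -0.083, 0.056]]
{'t': 0.8, 'joints': array([ 1.0707,  0.1808,  1.607 , -0.    ,  1.3538, -0.2063]), 'dq': array([ 0.0001, -0.0013,  0.0004,  0.0005,  0.0007,  0.0001]), 'tau': array([ -0.0011, -44.4792, -35.1661,  -0.0003,   0.0006,  -0.    ]), 'position': array([0.1665, 0.5504, 0.2313]), 'orientation': array([0.4598, 3.1077, 0.0001]), 'wrist_force': array([-0.1724,  0.2675, -0.5998]), 'torque': array([-0.0359,  0.0146, -0.0462]), 'opening': 0.08543970505796965}
```

```bash
python3 - <<'E'
import cv2,numpy as np
a=cv2.imread('pics/side0.png')[130:390,200:560];b=cv2.imread('pics/top0.png')[20:350,180:560]
a=cv2.resize(a,(545,394));b=cv2.resize(b,(691,600))
cv2.imwrite('pics/b1.png',b);cv2.imwrite('pics/a1.png',cv2.resize(a,(780,563)))
E
```

```text
(no output)
```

View pics/b1.png

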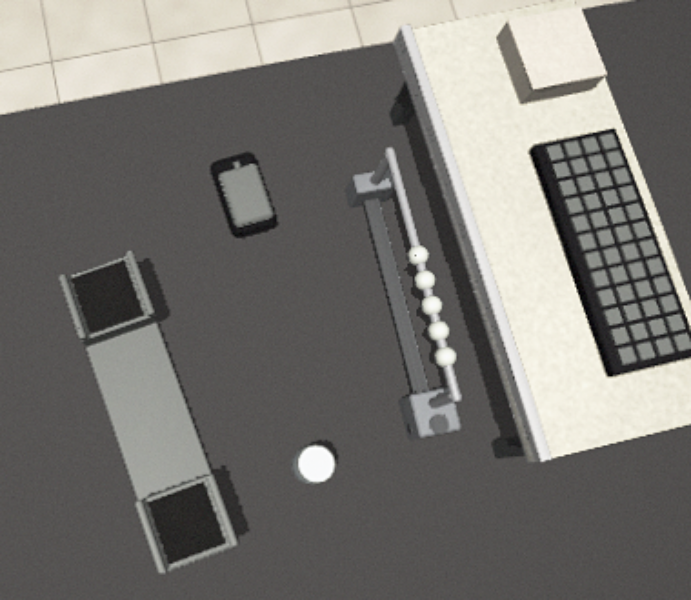

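View pics/a1.png

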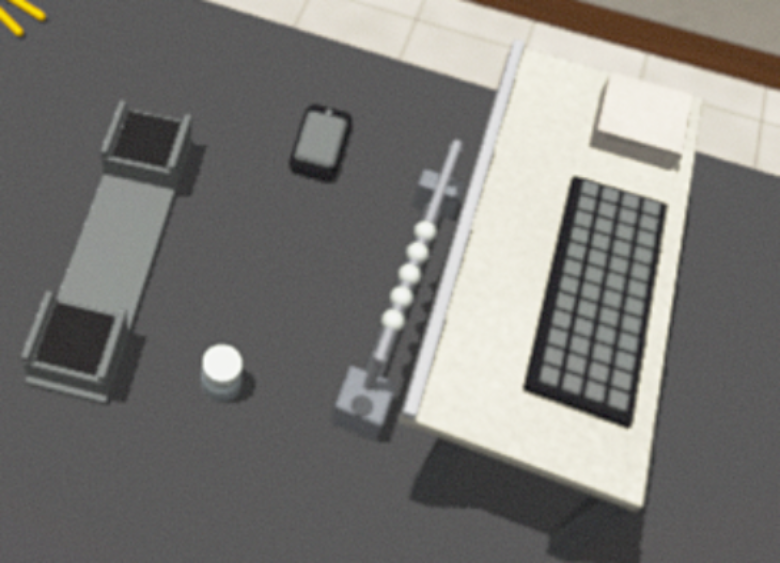

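The crops show the rest on the left, the mouse and jar between it and the frame, and the frame along the riser edge with its boss toward the robot. In the top crop the balls run from (418,255) to (445,357). I'll triangulate the balls and fit the rest and riser.

```bash
python3 - <<'E'
from h import *
np.set_printoptions(precision=4,suppress=True)
top=np.array([(418,255),(425,280),(432,306),(438,331),(445,357)])/1.818+[180,20]
side=np.array([(425,231),(417,252),(409,273),(401,297),(392,320)])/2.167+[200,130]
def ref(fn,pts):
    g=cv2.imread('pics/'+fn).min(2).astype(float); out=[]
    for p in pts:
        c=p.copy()
        for _ in range(6):
            vv,uu=np.mgrid[:420,:560]; w=(np.hypot(uu-c[0],vv-c[1])<6.2)*np.clip(g-150,0,60)
            c=np.array([(w*uu).sum(),(w*vv).sum()])/w.sum()
        out.append(c)
    return np.array(out)
T=ref('top0.png',top);S=ref('side0.png',side);print(top.round(1).tolist(),T.round(1).tolist(),S.round(1).tolist(),side.round(1).tolist())
def und(n,uv):
    K,D,E=cal(n);return cv2.undistortPoints(uv.reshape(-1,1,2),K,D).reshape(-1,2).T,np.linalg.inv(E)[:3]
a,Pa=und('top',T);b,Pb=und('side',S)
X=cv2.triangulatePoints(Pa,Pb,a,b);X=(X[:3]/X[3]).T;print(X, np.linalg.norm(np.diff(X,axis=0),axis=1))
print('reproj',proj('top',X)-T)
for n,uv in(('top',T),('side',S)):
    d=np.load(n+'0.npy'); 
    print(n,[float(np.median(d[int(v)-1:int(v)+3,int(u)-1:int(u)+3]))for u,v in uv])
    print(world(n,uv,[float(np.median(d[int(v)-1:int(v)+3,int(u)-1:int(u)+3]))+.009 for u,v in uv]))
for n in('top','side'):
    d=np.load(n+'0.npy');uv,p=cloud(n,d)
    # rest kerb tops
    m=(abs(p[:,0]-.52)<.25)&(abs(p[:,1]-.065)<.12)&(p[:,2]>.04)&(p[:,2]<.075)&~((p[:,0]>.68)&(p[:,1]<-.05))&~((p[:,0]<.47)&(p[:,1]<-.07))
    q=p[m];r=cv2.minAreaRect(np.float32(q[:,:2]));print(n,'rest',m.sum(),r,np.percentile(q[:,2],[50,95]))
    m=(p[:,2]>.17)&(p[:,2]<.23)&(p[:,1]<-.2)&(p[:,0]<.9); q=p[m]
    r=cv2.minAreaRect(np.float32(q[:,:2]));print('riser',r,cv2.boxPoints(r).tolist(),np.percentile(q[:,2],[10,50,90]))
    m=(p[:,2]>.02)&(p[:,2]<.06)&(p[:,1]<-.2)&(p[:,1]>-.29)&(p[:,0]<.5)&(p[:,0]>.38); q=p[m]
    r=cv2.minAreaRect(np.float32(q[:,:2]));print('boss',r)
E
```

```text
[[409.9, 160.3], [413.8, 174.0], [417.6, 188.3], [420.9, 202.1], [424.8, 216.4]] [[409.9, 159.6], [413.6, 173.5], [417.4, 187.4], [421.1, 201.5], [425.0, 215.7]] [[395.8, 235.6], [392.2, 245.4], [388.5, 255.5], [384.8, 266.1], [380.9, 276.7]] [[396.1, 236.6], [392.4, 246.3], [388.7, 256.0], [385.0, 267.1], [380.9, 277.7]]
[[ 0.6211 -0.2505  0.1231]
 [ 0.5927 -0.25    0.1236]
 [ 0.5644 -0.2495  0.1243]
 [ 0.5366 -0.2494  0.1236]
 [ 0.5086 -0.249   0.1239]] [0.0285 0.0283 0.0278 0.028 ]
reproj [[ 0.1983 -0.2898]
 [ 0.2543 -0.3628]
 [ 0.2787 -0.3885]
 [ 0.2425 -0.3311]
 [ 0.2322 -0.3103]]
top [0.7679738998413086, 0.7613177299499512, 0.7559679746627808, 0.749954342842102, 0.7458075881004333]
[[ 0.6215 -0.2512  0.1198]
 [ 0.5927 -0.2505  0.1205]
 [ 0.5645 -0.2504  0.1201]
 [ 0.5365 -0.25    0.1203]
 [ 0.5087 -0.2504  0.1187]]
side [1.0606207847595215, 1.0465466976165771, 1.0321853160858154, 1.0167598724365234, 1.0035510063171387]
[[ 0.622  -0.2509  0.1228]
 [ 0.5943 -0.2506  0.1222]
 [ 0.5666 -0.2502  0.1219]
 [ 0.538  -0.25    0.1223]
 [ 0.5108 -0.2496  0.121 ]]
top rest 3472 ((0.5294988
[... 389 characters left out ...]
23065]] [0.1834 0.186  0.2036]
boss ((0.4657411277294159, -0.24777817726135254), (0.05118152126669884, 0.0676916316151619), 89.28206634521484)
side rest 2366 ((0.5296732783317566, 0.06761953234672546), (0.35185950994491577, 0.0906137004494667), 8.356417655944824) [0.0504 0.0629]
riser ((0.6194054484367371, -0.3767595589160919), (0.4620726704597473, 0.20157717168331146), 1.1048649549484253) [[0.3864685893058777, -0.2804446220397949], [0.39035552740097046, -0.48198431730270386], [0.8523423075675964, -0.4730744957923889], [0.8484553694725037, -0.27153480052948]] [0.1849 0.188  0.2055]
boss ((0.46576422452926636, -0.24885404109954834), (0.05132404714822769, 0.06800367683172226), 88.687744140625)
```

```bash
cat >> h.py <<'E'
from scipy.spatial.transform import Rotation as Ro
TH=np.radians(40)
def ori(yaw,th=TH):
    z=np.array([0,-np.sin(th),-np.cos(th)]);x=np.array([-1.,0,0])
    R=np.stack([x,np.cross(z,x),z],1); return Ro.from_euler('z',yaw)*Ro.from_matrix(R)
def delta(P,R):
    o=bot.get_obs(); C=Ro.from_rotvec(o['orientation'])
    d=C.inv().apply(np.array(P)-o['position'])*1000; w=(C.inv()*R).as_rotvec()
    print('xyz mm',d.round(1),'w',w.round(4))
def tcp(ball,yaw,back=0.,th=TH):
    R=ori(yaw,th); return np.array(ball)+R.apply([0,0,.021-back]),R
E
python3 - <<'E'
from h import *
delta([.5,.05,.33],ori(-.013)); print(tcp([.5645,-.25,.121],-.013)[0])
E
```

```text
xyz mm [-464.1 -382.4  -98.7] w [ 0.6935 -0.098  -0.2693]
[ 0.56432452 -0.2634974   0.10491307]
```

Request:
{"fn": "carry_out", "kwargs": {
  "steps": [
    {"x": -232, "y": -191, "z": -49, "wx": 0.347, "wy": -0.049, "wz": -0.135, "claw": 0.47},
    {"x": -232, "y": -191, "z": -49, "wx": 0.347, "wy": -0.049, "wz": -0.135, "claw": 0.47},
    {"x": -232, "y": -191, "z": -49, "wx": 0.347, "wy": -0.049, "wz": -0.135, "claw": 0.47},
    {"x": -464, "y": -382, "z": -99, "wx": 0.693, "wy": -0.098, "wz": -0.269, "claw": 0.47},
    {"x": -464, "y": -382, "z": -99, "wx": 0.693, "wy": -0.098, "wz": -0.269, "claw": 0.47},
    {"x": -464, "y": -382, "z": -99, "wx": 0.693, "wy": -0.098, "wz": -0.269, "claw": 0.47},
    {"x": -464, "y": -382, "z": -99, "wx": 0.693, "wy": -0.098, "wz": -0.269, "claw": 0.47},
    {"x": -464, "y": -382, "z": -99, "wx": 0.693, "wy": -0.098, "wz": -0.269, "claw": 0.47},
    {"x": -464, "y": -382, "z": -99, "wx": 0.693, "wy": -0.098, "wz": -0.269, "claw": 0.47},
    {"x": -464, "y": -382, "z": -99, "wx": 0.693, "wy": -0.098, "wz": -0.269, "claw": 0.47},
    {"x": -464, "y": -382, "z": -99, "wx": 0.693, "wy": -0.098, "wz": -0.269, "claw": 0.47},
    {"x": -464, "y": -382, "z": -99, "wx": 0.693, "wy": -0.098, "wz": -0.269, "claw": 0.47}
  ]
}}

```text
t: 1.8
position: [0.441, 0.1383, 0.313]
orientation: [-0.019, -2.949, 1.072]
wrist_force: [0.6, 0.2, -0.2]
opening: 0.0399
```

```bash
python3 - <<'E'
from h import *
o=bot.get_obs();print(o['t'],o['position'],o['joints'],o['opening'])
delta(*tcp([.5645,-.25,.121],-.013,.11))
E
```

```text
1.8 [0.4410435  0.1382522  0.31295077] [ 0.44668404  0.14297154  1.63553286 -0.61879517  1.69150569 -1.08297771] 0.039936193351317414
xyz mm [-128.4 -173.   306.5] w [ 0.0006  0.0004 -0.0001]
```

Request:
{"fn": "carry_out", "kwargs": {
  "steps": [
    {"x": -128, "y": -173, "z": 306},
    {"x": -128, "y": -173, "z": 306},
    {"x": -128, "y": -173, "z": 306},
    {"x": -128, "y": -173, "z": 306},
    {"x": -128, "y": -173, "z": 306},
    {"x": -128, "y": -173, "z": 306},
    {"x": -128, "y": -173, "z": 306},
    {"x": -128, "y": -173, "z": 306},
    {"x": -128, "y": -173, "z": 306},
    {"x": -128, "y": -173, "z": 306},
    {"x": -128, "y": -173, "z": 306},
    {"x": -128, "y": -173, "z": 306}
  ]
}}

```text
invalid input at $.steps[0]: expected keys x, y, z, wx, wy, wz, claw
```

```bash
python3 - <<'E'
from h import *
o=bot.get_obs();print(o['t'],o['position'],o['joints'],o['opening'])
delta(*tcp([.5645,-.25,.121],-.013,.0))
im,_=snap('top');im2,_=snap('side')
s=cv2.cvtColor(np.hstack([im[60:340,230:510],im2[130:410,260:540]]),cv2.COLOR_RGB2BGR);cv2.imwrite('pics/p3.png',cv2.resize(s,(800,400)))
E
```

```text
1.8 [0.4410435  0.1382522  0.31295077] [ 0.44668404  0.14297154  1.63553286 -0.61879517  1.69150569 -1.08297771] 0.039936193351317414
xyz mm [-128.3 -173.   416.5] w [ 0.0006  0.0004 -0.0001]
```

View pics/p3.png

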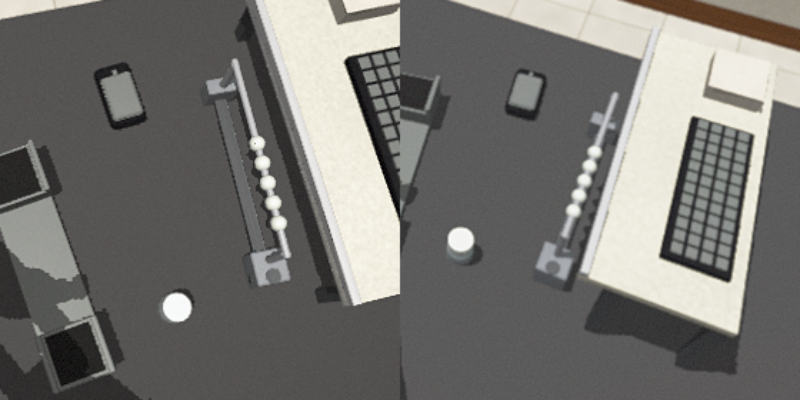

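The call was refused because every key is required, and the arm isn't near the frame yet: the picture shows only its shadow on the rest. I'll resend the move with all keys.

Request:
{"fn": "carry_out", "kwargs": {
  "steps": [
    {"x": -128, "y": -173, "z": 306, "wx": 0, "wy": 0, "wz": 0, "claw": 0.47},
    {"x": -128, "y": -173, "z": 306, "wx": 0, "wy": 0, "wz": 0, "claw": 0.47},
    {"x": -128, "y": -173, "z": 306, "wx": 0, "wy": 0, "wz": 0, "claw": 0.47},
    {"x": -128, "y": -173, "z": 306, "wx": 0, "wy": 0, "wz": 0, "claw": 0.47},
    {"x": -128, "y": -173, "z": 306, "wx": 0, "wy": 0, "wz": 0, "claw": 0.47},
    {"x": -128, "y": -173, "z": 306, "wx": 0, "wy": 0, "wz": 0, "claw": 0.47},
    {"x": -128, "y": -173, "z": 306, "wx": 0, "wy": 0, "wz": 0, "claw": 0.47},
    {"x": -128, "y": -173, "z": 306, "wx": 0, "wy": 0, "wz": 0, "claw": 0.47},
    {"x": -128, "y": -173, "z": 306, "wx": 0, "wy": 0, "wz": 0, "claw": 0.47},
    {"x": -128, "y": -173, "z": 306, "wx": 0, "wy": 0, "wz": 0, "claw": 0.47},
    {"x": -128, "y": -173, "z": 306, "wx": 0, "wy": 0, "wz": 0, "claw": 0.47},
    {"x": -128, "y": -173, "z": 306, "wx": 0, "wy": 0, "wz": 0, "claw": 0.47}
  ]
}}

```text
t: 2.9
position: [0.5637, -0.1904, 0.1888]
orientation: [-0.02, -2.948, 1.071]
wrist_force: [0.4, 0.3, 0.0]
opening: 0.04
```

```bash
python3 - <<'E'
from h import *
o=bot.get_obs();print(o['t'],o['position'],o['joints'],o['opening'])
delta(*tcp([.5645,-.25,.121],-.013,.0))
im,_=snap('top');im2,_=snap('side')
s=cv2.cvtColor(np.hstack([im[60:340,230:510],im2[130:410,260:540]]),cv2.COLOR_RGB2BGR);cv2.imwrite('pics/p4.png',cv2.resize(s,(800,400)))
E
```

```text
2.9 [ 0.5636632  -0.19038247  0.18882855] [-0.18410275  0.29475869  1.72271955 -0.77608396  1.12733379 -1.39283452] 0.04002859109913083
xyz mm [ -1.7  -2.2 111.3] w [ 0.0011 -0.0008 -0.0004]
```

View pics/p4.png

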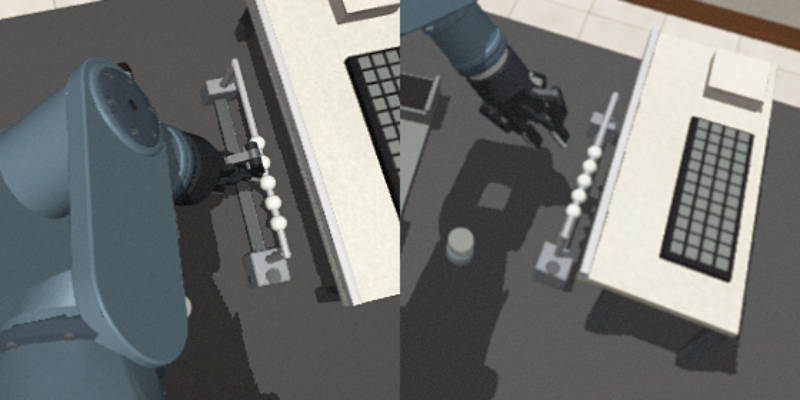

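The gripper is in front of the rail near the middle ball, leaning clear of the shelf edge. Next I advance and close.

Request:
{"fn": "carry_out", "kwargs": {
  "steps": [
    {"x": -2, "y": -2, "z": 30, "wx": 0, "wy": 0, "wz": 0, "claw": 0.47},
    {"x": -2, "y": -2, "z": 55, "wx": 0, "wy": 0, "wz": 0, "claw": 0.47},
    {"x": -2, "y": -2, "z": 75, "wx": 0, "wy": 0, "wz": 0, "claw": 0.47},
    {"x": -2, "y": -2, "z": 92, "wx": 0, "wy": 0, "wz": 0, "claw": 0.47},
    {"x": -2, "y": -2, "z": 105, "wx": 0, "wy": 0, "wz": 0, "claw": 0.47},
    {"x": -2, "y": -2, "z": 111, "wx": 0, "wy": 0, "wz": 0, "claw": 0.47},
    {"x": -2, "y": -2, "z": 111, "wx": 0, "wy": 0, "wz": 0, "claw": 0.47}
  ]
}}

```text
t: 3.58
position: [0.5646, -0.2634, 0.1047]
orientation: [-0.019, -2.948, 1.071]
wrist_force: [0.2, 0.3, -0.3]
opening: 0.04
```

```bash
python3 - <<'E'
from h import *
o=bot.get_obs();print(o['t'],o['position'],o['wrist_force'],o['opening'])
delta(*tcp([.5645,-.25,.121],-.013,.0))
im,_=snap('top');im2,_=snap('side')
s=cv2.cvtColor(np.hstack([im[120:260,350:490],im2[190:330,330:470]]),cv2.COLOR_RGB2BGR);cv2.imwrite('pics/p5.png',cv2.resize(s,(800,400),interpolation=cv2.INTER_CUBIC))
E
```

```text
3.5833 [ 0.56462857 -0.26337624  0.10472768] [ 0.20650502  0.32431318 -0.2802707 ] 0.03996047452673724
xyz mm [ 0.3 -0.2 -0.1] w [ 0.0008 -0.0007  0.0007]
```

View pics/p5.png

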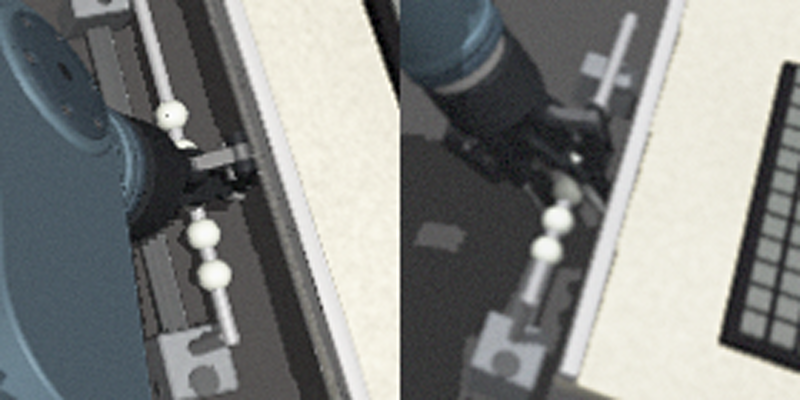

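The fingers straddle the middle ball. I'll close, then lift 40 mm (tool y −26, z −31).

Request:
{"fn": "carry_out", "kwargs": {
  "grip_force": 70,
  "steps": [
    {"x": 0, "y": 0, "z": 0, "wx": 0, "wy": 0, "wz": 0, "claw": 0},
    {"x": 0, "y": 0, "z": 0, "wx": 0, "wy": 0, "wz": 0, "claw": 0},
    {"x": 0, "y": 0, "z": 0, "wx": 0, "wy": 0, "wz": 0, "claw": 0},
    {"x": 0, "y": 0, "z": 0, "wx": 0, "wy": 0, "wz": 0, "claw": 0},
    {"x": 0, "y": 0, "z": 0, "wx": 0, "wy": 0, "wz": 0, "claw": 0},
    {"x": 0, "y": 0, "z": 0, "wx": 0, "wy": 0, "wz": 0, "claw": 0}
  ]
}}

```text
t: 4.18
position: [0.5658, -0.2637, 0.1066]
orientation: [-0.02, -2.949, 1.074]
wrist_force: [-0.2, 3.4, 5.6]
opening: 0.0187
```

Request:
{"fn": "carry_out", "kwargs": {
  "steps": [
    {"x": 0, "y": -3, "z": -4, "wx": 0, "wy": 0, "wz": 0, "claw": 0},
    {"x": 0, "y": -7, "z": -8, "wx": 0, "wy": 0, "wz": 0, "claw": 0},
    {"x": 0, "y": -11, "z": -13, "wx": 0, "wy": 0, "wz": 0, "claw": 0},
    {"x": 0, "y": -15, "z": -18, "wx": 0, "wy": 0, "wz": 0, "claw": 0},
    {"x": 0, "y": -19, "z": -23, "wx": 0, "wy": 0, "wz": 0, "claw": 0},
    {"x": 0, "y": -23, "z": -27, "wx": 0, "wy": 0, "wz": 0, "claw": 0},
    {"x": 0, "y": -26, "z": -31, "wx": 0, "wy": 0, "wz": 0, "claw": 0},
    {"x": 0, "y": -26, "z": -31, "wx": 0, "wy": 0, "wz": 0, "claw": 0},
    {"x": 0, "y": -26, "z": -31, "wx": 0, "wy": 0, "wz": 0, "claw": 0},
    {"x": 0, "y": -26, "z": -31, "wx": 0, "wy": 0, "wz": 0, "claw": 0},
    {"x": 0, "y": -26, "z": -31, "wx": 0, "wy": 0, "wz": 0, "claw": 0},
    {"x": 0, "y": -26, "z": -31, "wx": 0, "wy": 0, "wz": 0, "claw": 0}
  ]
}}

```text
t: 5.18
position: [0.5646, -0.2636, 0.1452]
orientation: [-0.019, -2.947, 1.071]
wrist_force: [-0.8, -0.8, -6.5]
opening: 0.0183
```

```bash
cat >> h.py <<'E'
def tilt():
    """heights of parts of the frame: rail/balls/boss along x, relative to pic"""
    for n in('side','top'):
        im,d=snap(n); uv,p=cloud(n,d)
        for b in bot.silhouettes('frame',n)[:1]:
            q=p[b['mask'][uv[:,1],uv[:,0]]]; print(n,round(b['p'],2),len(q))
            for lo in np.arange(.36,.80,.04):
                s=q[(q[:,0]>lo)&(q[:,0]<lo+.04)]
                if len(s)>5: print('  x%.2f'%(lo+.02),'y',np.percentile(s[:,1],[10,90]).round(3),'z',np.percentile(s[:,2],[10,50,90,97]).round(3))
E
python3 - <<'E'
from h import *
o=bot.get_obs();print(o['t'],o['position'],o['wrist_force'],o['torque'],o['opening'])
tilt()
im,_=snap('top');im2,_=snap('side')
s=cv2.cvtColor(np.hstack([im[80:280,320:520],im2[160:360,290:490]]),cv2.COLOR_RGB2BGR);cv2.imwrite('pics/p6.png',cv2.resize(s,(800,400),interpolation=cv2.INTER_CUBIC))
E
```

```text
5.1833 [ 0.56456009 -0.2636445   0.14523673] [-0.78229729 -0.80862679 -6.51878208] [ 0.92259565 -0.00548388 -0.00769489] 0.01833837442331729
side 0.77 1535
  x0.46 y [-0.268 -0.232] z [0.046 0.058 0.134 0.137]
  x0.50 y [-0.268 -0.232] z [0.061 0.067 0.151 0.153]
  x0.54 y [-0.259 -0.242] z [0.044 0.156 0.163 0.168]
  x0.58 y [-0.259 -0.242] z [0.053 0.059 0.247 0.26 ]
  x0.62 y [-0.262 -0.252] z [0.053 0.184 0.186 0.188]
  x0.66 y [-0.258 -0.25 ] z [0.187 0.193 0.198 0.199]
  x0.70 y [-0.262 -0.248] z [0.097 0.202 0.209 0.212]
  x0.74 y [-0.272 -0.235] z [0.105 0.139 0.194 0.214]
  x0.78 y [-0.268 -0.235] z [0.143 0.146 0.147 0.147]
top 0.97 2765
  x0.46 y [-0.266 -0.234] z [0.053 0.057 0.133 0.136]
  x0.50 y [-0.265 -0.235] z [0.05  0.066 0.15  0.152]
  x0.54 y [-0.257 -0.243] z [0.042 0.053 0.159 0.161]
  x0.58 y [-0.322 -0.25 ] z [-0.002  0.174  0.175  0.176]
  x0.62 y [-0.257 -0.244] z [0.173 0.181 0.185 0.186]
  x0.66 y [-0.258 -0.247] z [0.082 0.183 0.195 0.197]
  x0.70 y [-0.262 -0.245] z [0.088 0.098 0.206 0.209]
  x0.74 y [-0.271 -0.232] z [0.102 0.139 0.205 0.212]
  x0.78 y [-0.289 -0.229] z [0.001 0.125 0.145 0.145]
  x0.82 y [-0.343 -0.268] z [-0.003 -0.001  0.005  0.008]
```

View pics/p6.png

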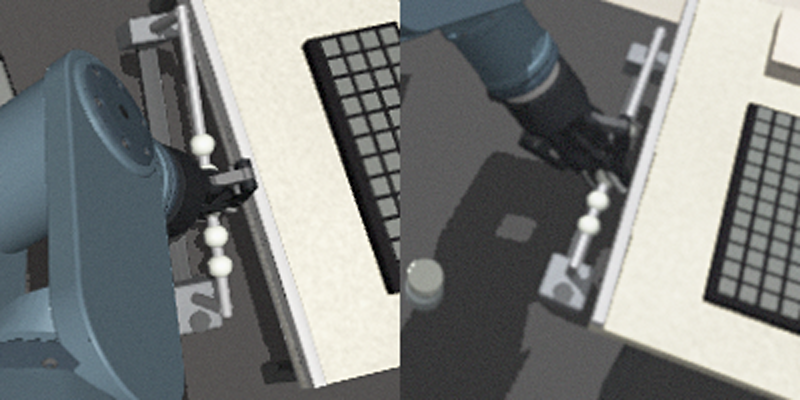

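The rail rises toward +x at about 0.30 rad, so the boss end droops. The geometry says the frame hangs free, giving d ≈ 26 mm toward the boss, so the next ball toward −x is right. I'll set it down, release and back off.

Request:
{"fn": "carry_out", "kwargs": {
  "steps": [
    {"x": 0, "y": 4, "z": 5, "wx": 0, "wy": 0, "wz": 0, "claw": 0},
    {"x": 0, "y": 8, "z": 9, "wx": 0, "wy": 0, "wz": 0, "claw": 0},
    {"x": 0, "y": 12, "z": 14, "wx": 0, "wy": 0, "wz": 0, "claw": 0},
    {"x": 0, "y": 16, "z": 18, "wx": 0, "wy": 0, "wz": 0, "claw": 0},
    {"x": 0, "y": 19, "z": 22, "wx": 0, "wy": 0, "wz": 0, "claw": 0},
    {"x": 0, "y": 22, "z": 26, "wx": 0, "wy": 0, "wz": 0, "claw": 0},
    {"x": 0, "y": 24, "z": 28, "wx": 0, "wy": 0, "wz": 0, "claw": 0},
    {"x": 0, "y": 25, "z": 30, "wx": 0, "wy": 0, "wz": 0, "claw": 0},
    {"x": 0, "y": 26, "z": 31, "wx": 0, "wy": 0, "wz": 0, "claw": 0},
    {"x": 0, "y": 26, "z": 31, "wx": 0, "wy": 0, "wz": 0, "claw": 0},
    {"x": 0, "y": 26, "z": 31, "wx": 0, "wy": 0, "wz": 0, "claw": 0}
  ]
}}

```text
t: 6.4
position: [0.565, -0.2642, 0.1065]
orientation: [-0.02, -2.947, 1.075]
wrist_force: [-1.2, 2.6, 6.3]
opening: 0.0181
```

Request:
{"fn": "carry_out", "kwargs": {
  "steps": [
    {"x": 0, "y": 0, "z": 0, "wx": 0, "wy": 0, "wz": 0, "claw": 0.47},
    {"x": 0, "y": 0, "z": 0, "wx": 0, "wy": 0, "wz": 0, "claw": 0.47},
    {"x": 0, "y": 0, "z": 0, "wx": 0, "wy": 0, "wz": 0, "claw": 0.47},
    {"x": 0, "y": 0, "z": 0, "wx": 0, "wy": 0, "wz": 0, "claw": 0.47},
    {"x": 0, "y": 0, "z": -10, "wx": 0, "wy": 0, "wz": 0, "claw": 0.47},
    {"x": 0, "y": 0, "z": -30, "wx": 0, "wy": 0, "wz": 0, "claw": 0.47},
    {"x": 0, "y": 0, "z": -60, "wx": 0, "wy": 0, "wz": 0, "claw": 0.47},
    {"x": 14, "y": 0, "z": -80, "wx": 0, "wy": 0, "wz": 0, "claw": 0.47},
    {"x": 28, "y": 0, "z": -100, "wx": 0, "wy": 0, "wz": 0, "claw": 0.47},
    {"x": 28, "y": 0, "z": -100, "wx": 0, "wy": 0, "wz": 0, "claw": 0.47},
    {"x": 28, "y": 0, "z": -100, "wx": 0, "wy": 0, "wz": 0, "claw": 0.47}
  ]
}}

```text
t: 7.32
position: [0.5384, -0.1984, 0.1835]
orientation: [-0.019, -2.951, 1.074]
wrist_force: [0.5, 0.1, 0.6]
opening: 0.0401
```

```bash
cat >> h.py <<'E'
def ballpos(n, X):
    im,_=snap(n); g=im.min(2).astype(float); vv,uu=np.mgrid[:420,:560]; out=[]
    for p in proj(n,X):
        c=p.copy()
        for _ in range(8):
            w=(np.hypot(uu-c[0],vv-c[1])<6.2)*np.clip(g-150,0,60); c=np.array([(w*uu).sum(),(w*vv).sum()])/max(w.sum(),1e-6)
        out.append(c)
    return np.array(out)
E
python3 - <<'E'
from h import *
np.set_printoptions(precision=4,suppress=True)
o=bot.get_obs();print(o['t'],o['position'],o['wrist_force'],o['opening'])
X=np.array([[ 0.6211,-0.2505,.1231],[.5927,-.25,.1236],[.5644,-.2495,.1243],[.5366,-.2494,.1236],[.5086,-.249,.1239]])
S=ballpos('side',X); print(S-np.array([[395.8, 235.6], [392.2, 245.4], [388.5, 255.5], [384.8, 266.1], [380.9, 276.7]]))
T=ballpos('top',X); print(T-np.array([[409.9, 159.6], [413.6, 173.5], [417.4, 187.4], [421.1, 201.5], [425.0, 215.7]]))
tilt()
E
```

```text
7.3167 [ 0.5384 -0.1984  0.1835] [0.4572 0.0503 0.6358] 0.04006230584335422
[[0.5328 0.4864]
 [0.5501 0.495 ]
 [0.928  0.5816]
 [0.4047 0.4535]
 [0.3482 0.7436]]
[[ 0.7635  0.2765]
 [ 0.497  -1.5497]
 [ 4.2635 -1.0767]
 [ 1.2075  0.8164]
 [ 0.5277  0.2318]]
side 0.94 1723
  x0.42 y [-0.268 -0.232] z [0.015 0.04  0.052 0.054]
  x0.46 y [-0.268 -0.232] z [0.049 0.052 0.119 0.126]
  x0.50 y [-0.259 -0.243] z [0.021 0.125 0.13  0.132]
  x0.54 y [-0.258 -0.243] z [0.02  0.125 0.131 0.132]
  x0.58 y [-0.259 -0.244] z [0.098 0.128 0.131 0.132]
  x0.62 y [-0.259 -0.245] z [0.022 0.126 0.131 0.133]
  x0.66 y [-0.258 -0.247] z [0.02  0.124 0.126 0.127]
  x0.70 y [-0.261 -0.248] z [0.02  0.123 0.127 0.127]
  x0.74 y [-0.274 -0.234] z [0.016 0.047 0.059 0.125]
top 0.8 2976
  x0.42 y [-0.267 -0.225] z [0.018 0.048 0.05  0.051]
  x0.46 y [-0.264 -0.224] z [0.026 0.049 0.113 0.123]
  x0.50 y [-0.257 -0.24 ] z [0.016 0.023 0.128 0.129]
  x0.54 y [-0.259 -0.241] z [0.015 0.02  0.128 0.203]
  x0.58 y [-0.258 -0.241] z [0.122 0.127 0.13  0.131]
  x0.62 y [-0.259 -0.242] z [0.017 0.021 0.127 0.129]
  x0.66 y [-0.258 -0.243] z [0.016 0.02  0.124 0.125]
  x0.70 y [-0.259 -0.244] z [0.016 0.02  0.124 0.125]
  x0.74 y [-0.271 -0.229] z [0.012 0.048 0.12  0.123]
  x0.78 y [-0.307 -0.268] z [-0.003 -0.001  0.001  0.002]
```

The frame is back flat, shifted about 1 mm. I'll move to the next ball (boss side) and go 2 mm deeper, because the 18 mm opening suggests the last grip was slightly shallow.

```bash
python3 - <<'E'
from h import *
delta(*tcp([.5355,-.2505,.121],-.013,-.002))
E
```

```text
xyz mm [  1.2  -0.4 101.8] w [ 0.0007 -0.0016  0.    ]
```

Request:
{"fn": "carry_out", "kwargs": {
  "steps": [
    {"x": 1, "y": 0, "z": 30, "wx": 0, "wy": 0, "wz": 0, "claw": 0.47},
    {"x": 1, "y": 0, "z": 50, "wx": 0, "wy": 0, "wz": 0, "claw": 0.47},
    {"x": 1, "y": 0, "z": 70, "wx": 0, "wy": 0, "wz": 0, "claw": 0.47},
    {"x": 1, "y": 0, "z": 88, "wx": 0, "wy": 0, "wz": 0, "claw": 0.47},
    {"x": 1, "y": 0, "z": 98, "wx": 0, "wy": 0, "wz": 0, "claw": 0.47},
    {"x": 1, "y": 0, "z": 102, "wx": 0, "wy": 0, "wz": 0, "claw": 0.47},
    {"x": 1, "y": 0, "z": 102, "wx": 0, "wy": 0, "wz": 0, "claw": 0},
    {"x": 1, "y": 0, "z": 102, "wx": 0, "wy": 0, "wz": 0, "claw": 0},
    {"x": 1, "y": 0, "z": 102, "wx": 0, "wy": 0, "wz": 0, "claw": 0},
    {"x": 1, "y": 0, "z": 102, "wx": 0, "wy": 0, "wz": 0, "claw": 0},
    {"x": 1, "y": 0, "z": 102, "wx": 0, "wy": 0, "wz": 0, "claw": 0},
    {"x": 1, "y": 0, "z": 102, "wx": 0, "wy": 0, "wz": 0, "claw": 0}
  ]
}}

```text
t: 8.62
position: [0.536, -0.2642, 0.1039]
orientation: [-0.019, -2.949, 1.072]
wrist_force: [-0.0, -0.4, -5.1]
opening: 0.0187
```

Request:
{"fn": "carry_out", "kwargs": {
  "steps": [
    {"x": 0, "y": -3, "z": -4, "wx": 0, "wy": 0, "wz": 0, "claw": 0},
    {"x": 0, "y": -7, "z": -8, "wx": 0, "wy": 0, "wz": 0, "claw": 0},
    {"x": 0, "y": -11, "z": -13, "wx": 0, "wy": 0, "wz": 0, "claw": 0},
    {"x": 0, "y": -15, "z": -18, "wx": 0, "wy": 0, "wz": 0, "claw": 0},
    {"x": 0, "y": -19, "z": -23, "wx": 0, "wy": 0, "wz": 0, "claw": 0},
    {"x": 0, "y": -23, "z": -27, "wx": 0, "wy": 0, "wz": 0, "claw": 0},
    {"x": 0, "y": -26, "z": -31, "wx": 0, "wy": 0, "wz": 0, "claw": 0},
    {"x": 0, "y": -26, "z": -31, "wx": 0, "wy": 0, "wz": 0, "claw": 0},
    {"x": 0, "y": -26, "z": -31, "wx": 0, "wy": 0, "wz": 0, "claw": 0},
    {"x": 0, "y": -26, "z": -31, "wx": 0, "wy": 0, "wz": 0, "claw": 0},
    {"x": 0, "y": -26, "z": -31, "wx": 0, "wy": 0, "wz": 0, "claw": 0},
    {"x": 0, "y": -26, "z": -31, "wx": 0, "wy": 0, "wz": 0, "claw": 0}
  ]
}}

```text
t: 9.62
position: [0.5356, -0.2645, 0.1438]
orientation: [-0.019, -2.948, 1.071]
wrist_force: [-0.6, 0.0, -5.1]
opening: 0.0187
```

```bash
python3 - <<'E'
from h import *
o=bot.get_obs();print(o['t'],o['position'],o['wrist_force'],o['torque'],o['opening'])
tilt()
E
```

```text
9.6167 [ 0.53559656 -0.26454255  0.14375137] [-0.55696877  0.03320375 -5.14914652] [ 0.98341404 -0.03197321 -0.0388978 ] 0.018729153121081678
side 0.81 1697
  x0.42 y [-0.269 -0.23 ] z [0.053 0.079 0.093 0.094]
  x0.46 y [-0.269 -0.231] z [0.089 0.092 0.159 0.166]
  x0.50 y [-0.259 -0.242] z [0.058 0.165 0.171 0.173]
  x0.54 y [-0.261 -0.241] z [0.    0.061 0.166 0.17 ]
  x0.62 y [-0.26  -0.246] z [0.162 0.167 0.17  0.171]
  x0.66 y [-0.258 -0.249] z [0.161 0.163 0.167 0.183]
  x0.70 y [-0.26  -0.248] z [0.058 0.162 0.164 0.166]
  x0.74 y [-0.274 -0.234] z [0.054 0.085 0.159 0.163]
  x0.82 y [-0.277 -0.25 ] z [-0.002  0.002  0.003  0.003]
top 0.91 2718
  x0.42 y [-0.266 -0.226] z [0.079 0.089 0.092 0.093]
  x0.46 y [-0.265 -0.228] z [0.087 0.09  0.16  0.165]
  x0.50 y [-0.257 -0.242] z [0.057 0.086 0.168 0.17 ]
  x0.54 y [-0.326 -0.247] z [-0.002  0.107  0.164  0.165]
  x0.58 y [-0.258 -0.243] z [0.162 0.166 0.169 0.17 ]
  x0.62 y [-0.259 -0.245] z [0.058 0.162 0.168 0.169]
  x0.66 y [-0.26  -0.248] z [0.056 0.059 0.163 0.164]
  x0.70 y [-0.261 -0.245] z [0.055 0.058 0.162 0.163]
  x0.74 y [-0.271 -0.229] z [0.054 0.086 0.156 0.162]
  x0.78 y [-0.326 -0.289] z [-0.002 -0.002  0.     0.   ]
```

Level within about 1° at 40 mm up, with the whole frame lifted. Now out 60 mm in +y while low, then up 100 mm.

Request:
{"fn": "carry_out", "kwargs": {
  "steps": [
    {"x": 0, "y": 6, "z": -5, "wx": 0, "wy": 0, "wz": 0, "claw": 0},
    {"x": 0, "y": 15, "z": -13, "wx": 0, "wy": 0, "wz": 0, "claw": 0},
    {"x": 0, "y": 26, "z": -22, "wx": 0, "wy": 0, "wz": 0, "claw": 0},
    {"x": 0, "y": 37, "z": -31, "wx": 0, "wy": 0, "wz": 0, "claw": 0},
    {"x": 0, "y": 43, "z": -37, "wx": 0, "wy": 0, "wz": 0, "claw": 0},
    {"x": 0, "y": 43, "z": -43, "wx": 0, "wy": 0, "wz": 0, "claw": 0},
    {"x": 0, "y": 36, "z": -52, "wx": 0, "wy": 0, "wz": 0, "claw": 0},
    {"x": 0, "y": 24, "z": -66, "wx": 0, "wy": 0, "wz": 0, "claw": 0},
    {"x": 0, "y": 10, "z": -82, "wx": 0, "wy": 0, "wz": 0, "claw": 0},
    {"x": 0, "y": -4, "z": -98, "wx": 0, "wy": 0, "wz": 0, "claw": 0},
    {"x": 0, "y": -14, "z": -110, "wx": 0, "wy": 0, "wz": 0, "claw": 0},
    {"x": 0, "y": -18, "z": -115, "wx": 0, "wy": 0, "wz": 0, "claw": 0}
  ]
}}

```text
t: 10.82
position: [0.5381, -0.2054, 0.2483]
orientation: [0.023, 2.951, -1.076]
wrist_force: [0.3, -0.7, -5.8]
opening: 0.0187
```

```bash
python3 - <<'E'
from h import *
o=bot.get_obs();print(o['t'],o['position'],o['wrist_force'],o['torque'],o['opening'],o['joints'])
tilt()
yr=np.radians(8.35); u=np.array([np.cos(yr),np.sin(yr)]); c=np.array([.5297,.068])
b=np.r_[c-.056*u,.121+.05+.09]
# keep ball->tcp offset actually held: tcp at ball+.023 z
delta(*tcp(b,yr,-.002)); print(tcp(b,yr,-.002)[0])
E
```

```text
10.8167 [ 0.53806807 -0.20536429  0.24833937] [ 0.313447   -0.6860286  -5.81329867] [ 0.69464793 -0.04737959  0.01548454] 0.01869337499685918 [-0.22018946  0.16207457  1.75163801 -0.7505182   1.17503864 -1.49278898]
side 0.62 2154
  x0.42 y [-0.212 -0.173] z [0.155 0.179 0.196 0.197]
  x0.46 y [-0.212 -0.174] z [0.193 0.196 0.259 0.269]
  x0.50 y [-0.201 -0.185] z [0.165 0.269 0.275 0.276]
  x0.54 y [-0.203 -0.186] z [0.162 0.166 0.271 0.273]
  x0.58 y [-0.204 -0.166] z [0.    0.164 0.267 0.272]
  x0.62 y [-0.203 -0.189] z [0.164 0.269 0.275 0.276]
  x0.66 y [-0.204 -0.191] z [0.163 0.267 0.269 0.27 ]
  x0.70 y [-0.204 -0.192] z [0.162 0.266 0.269 0.271]
  x0.74 y [-0.217 -0.176] z [0.158 0.191 0.264 0.268]
  x0.82 y [-0.201 -0.199] z [-0.002  0.002  0.005  0.006]
xyz mm [  63.1  190.7 -159.9] w [ 0.0012 -0.1032 -0.1215]
[0.47644058 0.0452403  0.24338098]
```

Request:
{"fn": "carry_out", "kwargs": {
  "steps": [
    {"x": 2, "y": 6, "z": -5, "wx": 0, "wy": -0.003, "wz": -0.004, "claw": 0},
    {"x": 6, "y": 19, "z": -16, "wx": 0, "wy": -0.01, "wz": -0.012, "claw": 0},
    {"x": 13, "y": 38, "z": -32, "wx": 0, "wy": -0.02, "wz": -0.024, "claw": 0},
    {"x": 20, "y": 59, "z": -50, "wx": 0, "wy": -0.032, "wz": -0.037, "claw": 0},
    {"x": 27, "y": 82, "z": -69, "wx": 0, "wy": -0.044, "wz": -0.052, "claw": 0},
    {"x": 35, "y": 105, "z": -88, "wx": 0, "wy": -0.056, "wz": -0.066, "claw": 0},
    {"x": 42, "y": 128, "z": -107, "wx": 0, "wy": -0.069, "wz": -0.081, "claw": 0},
    {"x": 49, "y": 149, "z": -125, "wx": 0, "wy": -0.08, "wz": -0.095, "claw": 0},
    {"x": 55, "y": 166, "z": -139, "wx": 0, "wy": -0.09, "wz": -0.106, "claw": 0},
    {"x": 59, "y": 179, "z": -150, "wx": 0, "wy": -0.097, "wz": -0.114, "claw": 0},
    {"x": 62, "y": 187, "z": -157, "wx": 0.001, "wy": -0.101, "wz": -0.119, "claw": 0},
    {"x": 63, "y": 191, "z": -160, "wx": 0.001, "wy": -0.103, "wz": -0.121, "claw": 0}
  ]
}}

```text
t: 12.02
position: [0.4762, 0.047, 0.2429]
orientation: [-0.215, 2.898, -1.055]
wrist_force: [0.5, -0.6, -7.2]
opening: 0.0186
```

Request:
{"fn": "carry_out", "kwargs": {
  "steps": [
    {"x": 0, "y": 0, "z": 0, "wx": 0, "wy": 0, "wz": 0, "claw": 0},
    {"x": 0, "y": 0, "z": 0, "wx": 0, "wy": 0, "wz": 0, "claw": 0},
    {"x": 0, "y": 0, "z": 0, "wx": 0, "wy": 0, "wz": 0, "claw": 0},
    {"x": 0, "y": 0, "z": 0, "wx": 0, "wy": 0, "wz": 0, "claw": 0}
  ]
}}

```text
t: 12.35
position: [0.4771, 0.0444, 0.2439]
orientation: [-0.209, 2.898, -1.056]
wrist_force: [-0.2, -0.6, -5.8]
opening: 0.0182
```

```bash
python3 - <<'E'
from h import *
o=bot.get_obs();print(o['t'],o['position'],o['wrist_force'],o['torque'],o['opening'],o['joints'])
tilt()
yr=np.radians(8.35); u=np.array([np.cos(yr),np.sin(yr)]); c=np.array([.5297,.068])
b=np.r_[c-.056*u,.121+.05+.09]
delta(*tcp(b,yr,-.002))
im,d=snap('top');im2,d2=snap('side'); np.save('t7.npy',d);np.save('s7.npy',d2)
s=cv2.cvtColor(np.hstack([im[90:370,150:430],im2[100:380,150:430]]),cv2.COLOR_RGB2BGR);cv2.imwrite('pics/p7.png',cv2.resize(s,(800,400),interpolation=cv2.INTER_CUBIC))
E
```

```text
12.35 [0.47714379 0.04443835 0.24388392] [-0.23915377 -0.55949564 -5.80665128] [ 1.00366253  0.10589289 -0.01633407] 0.018206270564608416 [ 0.27279777  0.10536974  1.82526759 -0.70831878  1.37652569 -1.2394349 ]
top 0.9 2760
  x0.38 y [0.028 0.064] z [0.188 0.19  0.192 0.193]
  x0.42 y [0.03  0.063] z [0.186 0.19  0.265 0.266]
  x0.46 y [0.046 0.06 ] z [0.159 0.266 0.27  0.271]
  x0.50 y [0.054 0.068] z [0.261 0.265 0.269 0.27 ]
  x0.54 y [0.058 0.073] z [0.159 0.265 0.269 0.269]
  x0.58 y [0.063 0.077] z [0.157 0.261 0.265 0.268]
  x0.62 y [0.07  0.082] z [0.156 0.26  0.263 0.263]
  x0.66 y [0.066 0.102] z [0.156 0.186 0.261 0.262]
  x0.70 y [0.066 0.102] z [0.156 0.186 0.188 0.188]
xyz mm [0.6 0.7 0.1] w [-0.0007  0.0004 -0.0017]
```

View pics/p7.png

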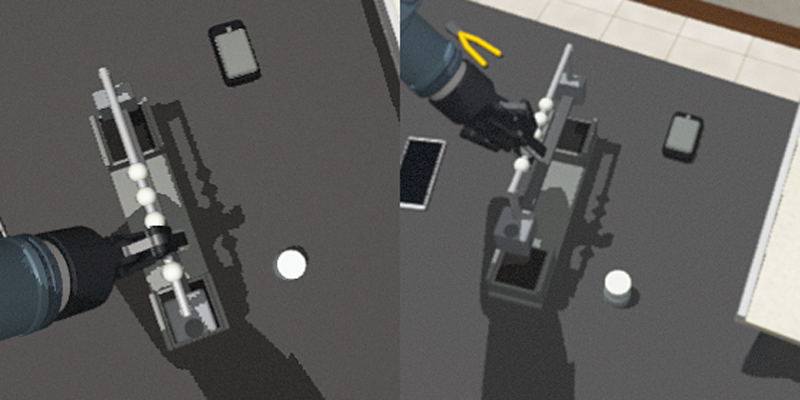

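The frame is level over the rest with both ends above their saddles. The rail looks about 4 mm low in y, so I'll verify against both cameras before lowering.

```bash
python3 - <<'E'
from h import *
yr=np.radians(8.35); u=np.array([np.cos(yr),np.sin(yr)]); v=np.array([-u[1],u[0]]); c=np.array([.5297,.068])
for n,f in(('top','t7.npy'),('side','s7.npy')):
    d=np.load(f);_,p=cloud(n,d); a=(p[:,:2]-c)@u; s=(p[:,:2]-c)@v
    near=(abs(s)<.06)
    for nm,m in(('rail',near&(p[:,2]>.255)&(p[:,2]<.267)&(((a>.03)&(a<.14)))),('boss',near&(abs(p[:,2]-.188)<.006)&(a<-.1)),('foot',near&(abs(p[:,2]-.186)<.006)&(a>.1)),('kerbs',near&(abs(p[:,2]-.061)<.006)),
                 ('kerbsL',near&(abs(p[:,2]-.061)<.006)&(s>0)),('kerbsR',near&(abs(p[:,2]-.061)<.006)&(s<0))):
        if m.sum()>5: print(n,nm,m.sum(),'a',np.percentile(a[m],[2,50,98]).round(4),'s',np.percentile(s[m],[2,50,98]).round(4),'yawerr',np.polyfit(a[m],s[m],1)[0].round(3))
E
```

```text
top rail 431 a [0.0318 0.0838 0.1377] s [-0.0078 -0.0026  0.0026] yawerr 0.0
top boss 794 a [-0.1586 -0.1381 -0.1122] s [-0.0253 -0.0036  0.0216] yawerr -0.051
top foot 290 a [0.1341 0.1443 0.158 ] s [-0.0267 -0.0091  0.0213] yawerr 0.037
top kerbs 632 a [-0.1709 -0.1018  0.1694] s [-0.044   0.0374  0.045 ] yawerr -0.007
top kerbsL 329 a [-0.1715 -0.103   0.1692] s [0.0373 0.0411 0.0451] yawerr 0.0
top kerbsR 303 a [-0.1701 -0.1     0.1693] s [-0.0444 -0.04   -0.0356] yawerr -0.004
side rail 173 a [0.0337 0.0859 0.1371] s [-0.0082 -0.0042  0.0018] yawerr -0.001
side boss 503 a [-0.1604 -0.1403 -0.1135] s [-0.0274 -0.0061  0.021 ] yawerr -0.047
side foot 147 a [0.1327 0.141  0.1574] s [-0.028  -0.0114  0.0116] yawerr -0.242
side kerbs 382 a [-0.1744 -0.1205  0.1674] s [-0.0453 -0.0385  0.0443] yawerr -0.005
side kerbsL 163 a [-0.1748 -0.1307  0.1673] s [0.0359 0.0391 0.0447] yawerr -0.0
side kerbsR 219 a [-0.1741 -0.1123  0.1668] s [-0.0454 -0.0419 -0.0374] yawerr -0.001
```

Request:
{"fn": "carry_out", "kwargs": {
  "steps": [
    {"x": 0, "y": 4, "z": 1, "wx": 0, "wy": 0, "wz": 0, "claw": 0},
    {"x": 0, "y": 10, "z": 8, "wx": 0, "wy": 0, "wz": 0, "claw": 0},
    {"x": 0, "y": 17, "z": 17, "wx": 0, "wy": 0, "wz": 0, "claw": 0},
    {"x": 0, "y": 24, "z": 26, "wx": 0, "wy": 0, "wz": 0, "claw": 0},
    {"x": 0, "y": 31, "z": 34, "wx": 0, "wy": 0, "wz": 0, "claw": 0},
    {"x": 0, "y": 38, "z": 42, "wx": 0, "wy": 0, "wz": 0, "claw": 0},
    {"x": 0, "y": 44, "z": 49, "wx": 0, "wy": 0, "wz": 0, "claw": 0},
    {"x": 0, "y": 49, "z": 54, "wx": 0, "wy": 0, "wz": 0, "claw": 0},
    {"x": 0, "y": 52, "z": 59, "wx": 0, "wy": 0, "wz": 0, "claw": 0},
    {"x": 0, "y": 54, "z": 61, "wx": 0, "wy": 0, "wz": 0, "claw": 0},
    {"x": 0, "y": 54, "z": 61, "wx": 0, "wy": 0, "wz": 0, "claw": 0},
    {"x": 0, "y": 54, "z": 61, "wx": 0, "wy": 0, "wz": 0, "claw": 0}
  ]
}}

```text
t: 13.65
position: [0.477, 0.0475, 0.1627]
orientation: [-0.211, 2.897, -1.056]
wrist_force: [-0.8, 0.6, -6.5]
opening: 0.0184
```

Request:
{"fn": "carry_out", "kwargs": {
  "steps": [
    {"x": 0, "y": 1, "z": 1, "wx": 0, "wy": 0, "wz": 0, "claw": 0},
    {"x": 0, "y": 2, "z": 2, "wx": 0, "wy": 0, "wz": 0, "claw": 0},
    {"x": 0, "y": 3, "z": 3.5, "wx": 0, "wy": 0, "wz": 0, "claw": 0},
    {"x": 0, "y": 4, "z": 4.5, "wx": 0, "wy": 0, "wz": 0, "claw": 0},
    {"x": 0, "y": 5, "z": 6, "wx": 0, "wy": 0, "wz": 0, "claw": 0},
    {"x": 0, "y": 5, "z": 6, "wx": 0, "wy": 0, "wz": 0, "claw": 0},
    {"x": 0, "y": 5, "z": 6, "wx": 0, "wy": 0, "wz": 0, "claw": 0}
  ]
}}

```text
t: 14.23
position: [0.4767, 0.0474, 0.1545]
orientation: [-0.211, 2.897, -1.056]
wrist_force: [0.1, 0.1, -6.9]
opening: 0.0184
```

```bash
cat >> h.py <<'E'
def seat(pic=None):
    yr=np.radians(8.35); u=np.array([np.cos(yr),np.sin(yr)]); v=np.array([-u[1],u[0]]); c=np.array([.5297,.068])
    o=bot.get_obs();print(o['t'],o['position'],o['wrist_force'],o['torque'],o['opening']); ims=[]
    for n in('top','side'):
        im,d=snap(n);ims.append(im);_,p=cloud(n,d); a=(p[:,:2]-c)@u; s=(p[:,:2]-c)@v; near=(abs(s)<.033)
        for nm,m in(('rail-',near&(p[:,2]>.16)&(p[:,2]<.19)&(a<-.09)),('rail+',near&(p[:,2]>.16)&(p[:,2]<.19)&(a>.06)),('boss',near&(abs(p[:,2]-.098)<.012)&(a<-.1)),('foot',near&(abs(p[:,2]-.098)<.012)&(a>.1))):
            if m.sum()>5: print(n,nm,m.sum(),'a',np.percentile(a[m],[2,98]).round(3),'s',np.percentile(s[m],[2,50,98]).round(3),'z',np.percentile(p[m,2],[10,50,90]).round(4))
    if pic:
        s=cv2.cvtColor(np.hstack([ims[0][90:370,150:430],ims[1][100:380,150:430]]),cv2.COLOR_RGB2BGR);cv2.imwrite('pics/'+pic,cv2.resize(s,(800,400),interpolation=cv2.INTER_CUBIC))
E
python3 -c "
from h import *
seat()"
```

```text
14.2333 [0.47673507 0.04740352 0.15451127] [ 0.05812315  0.0665771  -6.93991228] [ 0.91081976  0.11054908 -0.00295   ] 0.01844528647760907
top rail- 162 a [-0.13  -0.091] s [-0.005  0.     0.006] z [0.1714 0.1739 0.1759]
top rail+ 281 a [0.062 0.151] s [-0.004  0.     0.005] z [0.1702 0.1729 0.1747]
top boss 619 a [-0.158 -0.112] s [-0.023 -0.002  0.024] z [0.0974 0.0996 0.1016]
top foot 258 a [0.134 0.158] s [-0.024 -0.005  0.024] z [0.0944 0.0982 0.1   ]
side rail- 117 a [-0.131 -0.09 ] s [-0.008 -0.002  0.005] z [0.169  0.1748 0.178 ]
side rail+ 141 a [0.061 0.151] s [-0.006 -0.001  0.004] z [0.1703 0.1743 0.1765]
side boss 498 a [-0.16  -0.112] s [-0.025 -0.004  0.023] z [0.0947 0.1011 0.1039]
side foot 155 a [0.133 0.158] s [-0.025 -0.008  0.013] z [0.0912 0.099  0.1022]
```

It is centred but still fully carried (−6.9 N). Lowering the last few millimetres.

Request:
{"fn": "carry_out", "kwargs": {
  "steps": [
    {"x": 0, "y": 0.6, "z": 0.8, "wx": 0, "wy": 0, "wz": 0, "claw": 0},
    {"x": 0, "y": 1.3, "z": 1.5, "wx": 0, "wy": 0, "wz": 0, "claw": 0},
    {"x": 0, "y": 1.3, "z": 1.5, "wx": 0, "wy": 0, "wz": 0, "claw": 0},
    {"x": 0, "y": 1.3, "z": 1.5, "wx": 0, "wy": 0, "wz": 0, "claw": 0}
  ]
}}

```text
t: 14.67
position: [0.4771, 0.0472, 0.1537]
orientation: [-0.21, 2.896, -1.057]
wrist_force: [-3.7, -0.6, 4.8]
opening: 0.0183
```

Request:
{"fn": "carry_out", "kwargs": {
  "steps": [
    {"x": 0, "y": 0.6, "z": 0.8, "wx": 0, "wy": 0, "wz": 0, "claw": 0},
    {"x": 0, "y": 1.0, "z": 1.1, "wx": 0, "wy": 0, "wz": 0, "claw": 0},
    {"x": 0, "y": 1.0, "z": 1.1, "wx": 0, "wy": 0, "wz": 0, "claw": 0},
    {"x": 0, "y": 1.0, "z": 1.1, "wx": 0, "wy": 0, "wz": 0, "claw": 0}
  ]
}}

```text
t: 15.0
position: [0.4772, 0.0471, 0.1536]
orientation: [-0.208, 2.895, -1.059]
wrist_force: [-7.6, 0.0, 14.1]
opening: 0.0184
```

It is seated and pressing at 14 N. I'll ease up 1 mm, open, and retreat along the tool axis.

Request:
{"fn": "carry_out", "kwargs": {
  "steps": [
    {"x": 0, "y": -0.8, "z": -1.0, "wx": 0, "wy": 0, "wz": 0, "claw": 0},
    {"x": 0, "y": -0.8, "z": -1.0, "wx": 0, "wy": 0, "wz": 0, "claw": 0},
    {"x": 0, "y": -0.8, "z": -1.0, "wx": 0, "wy": 0, "wz": 0, "claw": 0.47},
    {"x": 0, "y": -0.8, "z": -1.0, "wx": 0, "wy": 0, "wz": 0, "claw": 0.47},
    {"x": 0, "y": -0.8, "z": -1.0, "wx": 0, "wy": 0, "wz": 0, "claw": 0.47},
    {"x": 0, "y": -0.8, "z": -1.0, "wx": 0, "wy": 0, "wz": 0, "claw": 0.47},
    {"x": 0, "y": -0.8, "z": -10, "wx": 0, "wy": 0, "wz": 0, "claw": 0.47},
    {"x": 0, "y": -0.8, "z": -25, "wx": 0, "wy": 0, "wz": 0, "claw": 0.47},
    {"x": 0, "y": -0.8, "z": -50, "wx": 0, "wy": 0, "wz": 0, "claw": 0.47},
    {"x": 0, "y": -0.8, "z": -80, "wx": 0, "wy": 0, "wz": 0, "claw": 0.47},
    {"x": 0, "y": -0.8, "z": -110, "wx": 0, "wy": 0, "wz": 0, "claw": 0.47},
    {"x": 0, "y": -0.8, "z": -120, "wx": 0, "wy": 0, "wz": 0, "claw": 0.47}
  ]
}}

```text
t: 16.0
position: [0.4669, 0.1261, 0.2474]
orientation: [-0.21, 2.893, -1.05]
wrist_force: [1.0, 0.5, 0.7]
opening: 0.0398
```

```bash
python3 -c "
from h import *
seat('p8.png')"
```

```text
16.0 [0.46691507 0.12606281 0.24735333] [1.04661689 0.53063551 0.66109126] [ 0.27896347  0.07413057 -0.02121864] 0.039778053190294066
top rail- 158 a [-0.13  -0.091] s [-0.005 -0.     0.005] z [0.1701 0.1726 0.175 ]
top rail+ 287 a [0.062 0.152] s [-0.005 -0.     0.005] z [0.1702 0.1726 0.1745]
top boss 621 a [-0.157 -0.111] s [-0.024 -0.001  0.024] z [0.0964 0.0986 0.1005]
top foot 254 a [0.135 0.159] s [-0.024 -0.006  0.024] z [0.0941 0.098  0.0999]
side rail- 111 a [-0.131 -0.091] s [-0.007 -0.002  0.005] z [0.17   0.1738 0.1767]
side rail+ 141 a [0.062 0.151] s [-0.006 -0.002  0.004] z [0.1706 0.1744 0.1765]
side boss 488 a [-0.159 -0.112] s [-0.026 -0.004  0.023] z [0.0943 0.0999 0.1029]
side foot 157 a [0.134 0.159] s [-0.026 -0.008  0.013] z [0.0894 0.0989 0.1026]
```

View pics/p8.png

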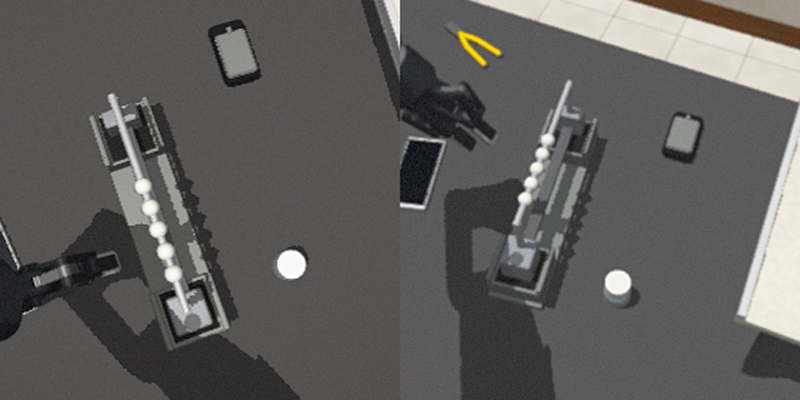

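The frame sits level in both saddles (boss and foot tops at about 0.099 m), centred, with the gripper clear and the mouse and jar in place. Handing in.

```bash
python3 -c "
from bench import bot
print(bot.job_done())"
```

```text
the job is handed in; nothing more can be done
None
```

The frame is in the storage rest, upright and released, and I handed the job in at about 16 s of the 72 s allowed. The hand-in gives no verdict, so the result rests on my own checks.

- **Choosing the ball:** A 40 mm test lift on the middle ball tilted the rail about 17° with the boss end low, which puts the balance point about 26 mm toward the boss. I set the frame down and took the next ball on that side. On that ball it hung level within about 1°.
- **Carry and placing:** I moved it out from under the riser edge, up and over, and turned it about 9° to line up with the rest. I shifted it 2.5 mm across the rest before lowering it. The downward press reached 14 N, so I eased up 1 mm before opening the fingers.

**Last checks:**
- **Seating:** Boss and foot tops measured about 0.099 m high in both cameras, so the underside is roughly 49 mm up.
- **Level and position:** The rail was the same height at both ends within about 1 mm, and the frame was centred on the rest within about 2 mm.
- **Clearance:** The gripper was well clear.
- **Bystanders:** In the final picture the mouse and jar looked unmoved. The phone was only partly in view. I did not measure any of the three again.

**What disagreed or failed:**
- The finger opening on the ball read about 18 mm instead of 22 mm. Gripping 2 mm deeper did not change it, and the ball did not slip.
- One move call was refused because it left out some keys. I resent it in full.

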